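# Draw the spray torch and hold it on the bare test plate

### The arm

A 7-joint arm with a two-finger parallel gripper is mounted at the origin on the work surface. World frame = base frame: x ahead of the robot, y to its left, z up, the work surface at z = 0. Lengths are in mm, angles in rad, forces in N, time in s.
With the tool pointing down it reaches from about 400 to 900 mm from the base axis. Payload 5.6 kg.
Tool frame: the origin (TCP) lies at the very end of the fingers, on their centre line; the grasp point (between the pads) lies 19 mm behind it; z points along the fingers, y is the line along which they close (so a half turn about z gives the same grasp; the last joint's range is limited). The gripper opens to 92 mm and grips with 3 to 60 N. Pads are 20 mm wide; open, the fingers measure 128 mm over their backs; the gripper's body (75 mm by 189 mm) begins 69 mm behind the grasp point.
Start: joints at [1.225, 0.468, -0.012, 1.603, 0.006, 1.071, -0.056], TCP at [193.784, -620.449, 214.592] pointing down, gripper open.
Joint ranges: [-2.53, 2.53], [-0.31, 2.02], [-1.57, 1.55], [0.28, 2.44], [-1.29, 4.43], [0.15, 1.84], [-2.92, 2.92]. Speed limits (rad/s): [2.57, 2.57, 3.14, 3.14, 3.14, 3.14, 3.14].

### API

Orientations are given as a rotation vector (axis times angle).
In Python, from bench import arm gives the robot as it stands.
- The arm moves only by the tool move_arm, never from a script. Its argument "series" is a list of rows, each a list of 3 entries, a list of its own where there are three numbers: the turn, a rotation vector about the tool's x, y, z in rad, then the shift along the tool's x, y, z in mm, then the gripper's target within -1 to 1 (fully open at 1, half-way at 0, shut at -1). In form: [[[wx, wy, wz], [x, y, z], jaw], ...]. A call has exactly 10 rows; each row is the pose to reach, as a shift and turn from the pose commanded when the call began, along the tool's axes at that moment; what a row does not reach only later rows make up. A row lasts 1/10 s, in which the tool goes at most 50 mm and 8.59 degrees, less where a joint would pass 70% of its speed; a pose out of reach is approached as far as the arm can. A call with a gripper value outside its range is refused whole. The fingers move at their own pace and stop on an object; the grip force is fixed at half the most. Time passes only in rows, so rows that repeat a pose let the fingers close, or fill a call up. It gives the time, the measured TCP pose, the force, the opening and the grip force at its end, in the units of the state.
- arm.read_state(): the state, without advancing time (a new reading comes with each control period).
- arm.camera(name): name is "scene" or "side" or "wrist"; returns a dict with "frame" (384x512x3 uint8, red, green, blue), "range_z" (384x512 float32, mm along the optical axis (not along the pixel's ray), 0 where there is no reading), "K" (3x3 intrinsics, pixels), "dist_coeffs" ([k1, k2, p1, p2, k3] as OpenCV has them; the pictures are not rectified), "position" and "orientation" of the camera in the world. Camera axes: x right, y up, looking along -z (the intrinsics and any distortion apply to the point x, -y, -z); pixel columns grow to the right and rows downward; lengths in mm; the calibration is good to about 2 mm. A picture is of the moment at which its call begins.
- arm.sign_off(): hands the job in; it is judged then, once.
Trained networks look in the newest picture that a camera, given by its name, has taken for a name from the list of things; names that differ only in an ending like _2 or _b are one class to them, and where a whole thing is asked for, a point or a joint stands for the part that bears it (a point fixed in the world has none). Each returns a list of dicts, best first, with "confidence" (0 to 1); they miss things now and then, are a little off and sometimes report something else, mostly with a low value. They report only what shows in the picture. A call takes as long as a camera call. They do not tell look-alikes from the thing itself.
- arm.silhouettes(camera, query): "mask" (384x512 bool, what is visible of it) and "xy" ([column, row] in pixels, amid what is visible of it).
- arm.place_of(camera, query): "xy" ([column, row] in pixels: a listed point, or the origin of a listed thing).
The state is a dict: "clock": time; "qpos": joint angles; "joint_velocities": joint speeds; "joint_efforts": joint torques, N m; "ee_pos": TCP position; "tcp_rot": TCP orientation; "wrist_force": force on the tool from outside, world axes, zero at the start; "moment": the same for the moment, N m; "opening": finger opening in mm; "grasp_force": force on a finger pad.
Only numpy, scipy, OpenCV 4.12 (cv2) and the standard library are available. Lean on these libraries where they do the work, as an engineer would, in place of code of your own. Each camera call takes 0.05 s, during which the arm holds its last target. There are 200 camera calls.

### The job

Draw the metal-spray torch out of its slanted holster, turn it level with its handle underneath, and hold it up in front of the bare silver test plate (not the copper-coated one), nozzle pointing square at the centre of its free front face (the side towards the holster) from about 100 mm away. Finish while still holding it there, steady and clear of everything. Do not touch either test plate, do not drop the torch, and leave the other things on the bench where they are.

Things in the scene. Friction and masses are not known exactly. Their poses are not given: they have to be found in the camera images.
- torch: Loose spray torch, about 0.45 kg, in the holster nozzle down, its x about 46 degrees below level. Origin: middle of its grey grip block, near the centre of mass. x: along the barrel to the nozzle; z: away from the handle; y: across. Block 70 (x) x 28 (y, flat sides to grasp) x 40 mm (z). Ahead: 44 mm square black collar, x 35 to 43; 26 mm square barrel to x 123; nozzle tip at x 150.
- torch_tail (a point): Rear end of the torch's blue canister (40 mm diameter, 60 mm long, right behind the grip block), 95 mm behind the torch's origin; same axes as the torch. The black pistol handle, 24 mm wide, hangs below the block from z -20 to -100 mm, at about x = -45 to -5 mm of the torch.
- nozzle (a point): Tip of the torch's brass nozzle, on the torch's own x axis, 150 mm ahead of the torch's origin; same axes as the torch.
- holster: Fixed red holster, steel base 150 x 100 x 12 mm. Origin: centre of the base's underside; x: the level direction in which the nozzle leans. Square sleeve, 31 mm bore, 4 mm walls, 82 mm long, open ends, slants 50 degrees down towards x. The barrel lies in it with 2.5 mm play a side, collar resting on the mouth, no latch: draw it straight back along the sleeve, at least 110 mm.
- holster_mouth (a point): Centre of the upper mouth of the holster's sleeve, 115 mm above the bench, 30 mm behind the holster's origin along its x; same axes as the holster (x and y level, z up).
- plate_bare: Fixed stand with the bare silver plate (silver patch on its base too). Origin at bench level below the middle of the plate's front face; x: level, out of that face, where the torch must be; z up. Plate 70 mm wide (y), z = 140 to 260 mm, 8 mm thick, behind x = 0. Base 90 x 90 x 20 mm, reaching 33 mm out in front of the face.
- plate_bare_spot (a point): Centre of the front face of the bare silver plate, 200 mm above the bench; same axes as the stand.
- plate_coated: The same stand with a copper-coloured, already coated plate (copper patch on its base): to be left alone. Same origin and axes.
- hammer: loose workshop hammer with wooden handle, lying; a bystander. Origin at its underside as it stands or lies.
- spanner: loose steel spanner lying on the bench; a bystander. Origin at its underside as it stands or lies.
- spare_nozzle: loose brass spare nozzle, 28 mm diameter, 34 mm tall, standing on the bench between holster and plates; a bystander. Origin at its underside as it stands or lies.
- tin: loose tin with yellow label, 68 mm diameter, 100 mm tall; a bystander. Origin at its underside as it stands or lies.
- pot: loose open aluminium beaker, 80 mm diameter, 70 mm tall; a bystander. Origin at its underside as it stands or lies.
- brush: loose brush with wooden handle, lying; a bystander. Origin at its underside as it stands or lies.
- collar: loose steel ring, 70 mm outer diameter, 25 mm tall; a bystander. Origin at its underside as it stands or lies.
Mind the look-alikes: they are no part of the job. What is shaped like the holster but blue or purple is not meant.

How it is judged:
By the outcome, as a careful person would: the job done as asked, in the order asked, and still so for the second after the job is handed in, while the arm keeps its last pose, push and grip.
It also fails if it takes over 42 s, if anything falls off the work surface, if the arm or the gripper's body presses on something with over 40 N, if the wrist force passes 120 N, or if a joint passes its speed limit or range.

## Working session

There is one attempt and no reset: what is moved stays moved. The work goes in short steps, Python scripts to look and compute and a tool call to move; the robot and the scene stay as the last step left them, time stands still between calls to the robot, and variables do not carry over. Pictures are saved under pics/ and viewed, at most 10 in all, crops included, and the job is handed in when it is done.

Besides the shell and the picture viewer there is one more tool, called in YAML: its name, and indented under it one key for each argument. move_arm: Moves the arm, as the interface text tells. Its arguments: {"type":"object","properties":{"series":{"type":"array","items":{"type":"array"}}},"required":["series"]}

```bash
ls; mkdir -p pics; cat > h.py <<'E'
import numpy as np, cv2
from scipy.spatial.transform import Rotation as R
from bench import arm
def rot(o):
    o=np.array(o,float)
    if o.shape==(3,3): return o
    return R.from_rotvec(o).as_matrix() if o.size==3 else R.from_quat(o).as_matrix()
def pts(c,uv,z):
    uv=np.array(uv,float).reshape(-1,1,2)
    n=cv2.undistortPoints(uv,c['K'],np.array(c['dist_coeffs'],float))[:,0]
    z=np.array(z,float).reshape(-1)
    p=np.c_[n[:,0]*z,-n[:,1]*z,-z]
    return p@rot(c['orientation']).T+np.array(c['position'])
def ray(c,uv):
    d=pts(c,uv,1.0)[0]-np.array(c['position']); return np.array(c['position']),d/np.linalg.norm(d)
def proj(c,P):
    p=(np.array(P,float).reshape(-1,3)-c['position'])@rot(c['orientation'])
    p=p*[1,-1,-1]
    return cv2.projectPoints(p,np.zeros(3),np.zeros(3),c['K'],np.array(c['dist_coeffs'],float))[0][:,0]
E
cat > a.py <<'E'
from h import *
s=arm.read_state(); print({k:np.round(v,3).tolist() for k,v in s.items()})
import pickle
cs={}
for n in ['scene','side']:
    c=arm.camera(n); cs[n]=c
    cv2.imwrite(f'pics/{n}0.png',c['frame'][:,:,::-1])
    print(n,np.shape(c['orientation']),np.round(c['position']),np.round(c['orientation'],3).tolist(),c['dist_coeffs'])
    for q in ['torch','torch_tail','nozzle','holster','holster_mouth','plate_bare','plate_bare_spot','plate_coated','hammer','spanner','spare_nozzle','tin','pot','brush','collar']:
        try:
            for d in arm.place_of(n,q)[:3]:
                u=np.array(d['xy']); i=np.clip(u.round().astype(int),0,[511,383]); z=c['range_z'][i[1],i[0]]
                print(n,q,round(d['confidence'],2),u.round(),pts(c,u,z).round().tolist() if z>0 else None)
        except Exception as e: print(q,e)
pickle.dump(cs,open('cs0.pkl','wb'))
E
python3 a.py
```

```text
pics
{'clock': 0.0, 'qpos': [1.225, 0.468, -0.012, 1.604, 0.006, 1.071, -0.056], 'joint_velocities': [-0.0, -0.0, 0.0, -0.0, 0.001, -0.001, -0.0], 'joint_efforts': [-0.0, -52.057, -0.013, -24.374, -0.057, 0.017, 0.0], 'ee_pos': [193.637, -619.901, 213.66], 'tcp_rot': [-3.104, -0.474, 0.001], 'wrist_force': [1.022, 0.499, 0.066], 'moment': [0.005, -0.021, 0.022], 'grasp_force': 0.0, 'opening': 92.068}
scene (3,) [1085. -568. 1178.] [0.637, 0.264, 0.725] [0.04664401 0.         0.         0.         0.        ]
scene torch 0.89 [318. 141.] [[552.0, 284.0, 161.0]]
scene torch 0.4 [280. 299.] [[780.0, -152.0, 6.0]]
scene torch_tail 0.55 [337. 116.] [[457.0, 544.0, 35.0]]
scene nozzle 0.69 [292. 181.] [[527.0, 200.0, 9.0]]
scene holster 0.87 [167. 208.] [[463.0, -253.0, 253.0]]
scene holster 0.72 [299. 181.] [[545.0, 213.0, 9.0]]
scene holster_mouth 0.89 [168. 182.] [[281.0, -135.0, 98.0]]
scene holster_mouth 0.88 [310. 153.] [[552.0, 245.0, 133.0]]
scene plate_bare 0.61 [184. 256.] [[484.0, -254.0, 21.0]]
scene plate_bare_spot 0.98 [172. 216.] [[477.0, -254.0, 228.0]]
scene plate_coated 0
[... 1282 characters left out ...]
]]
side plate_bare_spot 0.83 [249. 257.] [[472.0, -257.0, 209.0]]
side plate_coated 0.68 [299. 269.] [[629.0, -246.0, 22.0]]
side hammer 0.81 [300. 181.] [[744.0, 72.0, 28.0]]
side hammer 0.6 [238. 166.] [[543.0, 183.0, 50.0]]
side spanner 0.6 [228.  96.] [[603.0, 635.0, 2.0]]
side spanner 0.58 [242. 127.] [[617.0, 418.0, 11.0]]
side spare_nozzle 0.58 [316. 324.] [[625.0, -406.0, 2.0]]
side spare_nozzle 0.54 [265. 213.] [[588.0, -18.0, 13.0]]
side tin 0.63 [246. 283.] [[460.0, -254.0, 44.0]]
side tin 0.56 [268. 334.] [[473.0, -422.0, 95.0]]
side pot 0.78 [329. 236.] [[751.0, -175.0, 47.0]]
side brush 0.83 [176. 140.] [[343.0, 414.0, 17.0]]
side collar 0.62 [318. 327.] [[626.0, -415.0, -6.0]]
```

```bash
python3 - <<'E'
import cv2,numpy as np
a=cv2.imread('pics/scene0.png');b=cv2.imread('pics/side0.png')
A=cv2.resize(a[80:360,100:380],(600,600),interpolation=cv2.INTER_CUBIC)[:,:]
cv2.imwrite('pics/sc.png',A)
B=cv2.resize(b[80:360,120:360],(514,600),interpolation=cv2.INTER_CUBIC)
cv2.imwrite('pics/sd.png',B)
E
```

```text
(no output)
```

View pics/sc.png

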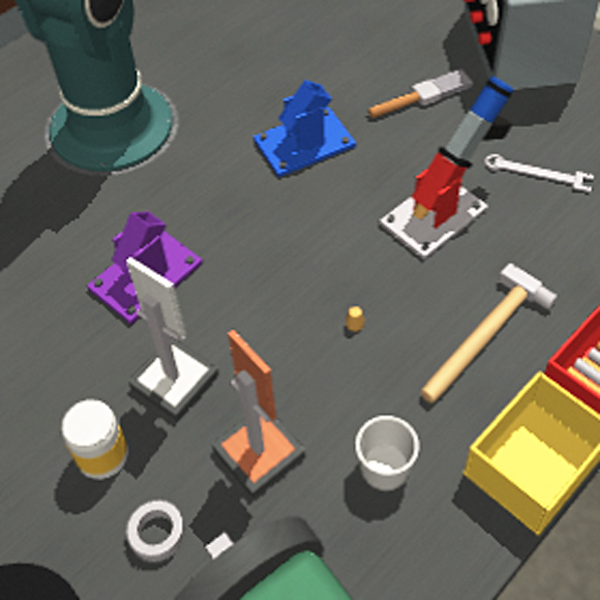

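View pics/sd.png

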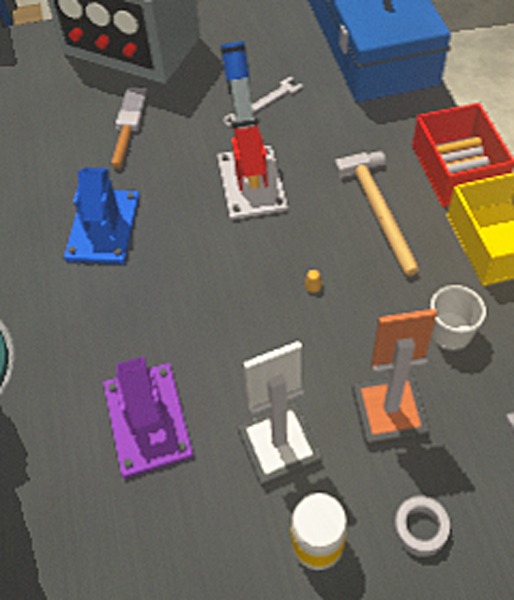

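The red holster carrying the torch is at scene px (305,169) and side px (236,164). The blue one (scene 240,140) and the purple one (167,205) are empty look-alikes. The bare silver plate is at scene (172,216) and side (249,257), with a silver base patch. The copper plate is at scene (217,253) and is to be left alone. I'll measure the torch and the bare plate next.

```bash
cat > b.py <<'E'
from h import *
import pickle
def tri(a,b):
    (p,d),(q,e)=a,b
    A=np.c_[d,-e]; t=np.linalg.lstsq(A,q-p,rcond=None)[0]
    return (p+d*t[0]+q+e*t[1])/2, np.linalg.norm(p+d*t[0]-q-e*t[1])
cs=pickle.load(open('cs0.pkl','rb'))
S,D=cs['scene'],cs['side']
for n,u,v in [('torch',(318,141),(228,126)),('tail',(337,116),(226,101)),('nozzle',(292,181),(238,167)),('mouth',(310,153),(232,140)),('holster',(299,181),(236,164)),('spot',(172,216),(249,257)),('platebase',(184,256),(248,285))]:
    p,e=tri(ray(S,u),ray(D,v)); print(n,p.round(1),round(e,1))
cl={}
for n,c in cs.items():
    m=(c['range_z']>0); vv,uu=np.nonzero(m)
    P=pts(c,np.c_[uu,vv],c['range_z'][m]); C=c['frame'][m].astype(int)
    cl[n]=(P,C)
    # plate bare
    k=(np.abs(P[:,0]-475)<70)&(np.abs(P[:,1]+256)<60)&(P[:,2]>145)&(P[:,2]<256)
    Q=P[k]; 
    for _ in range(3):
        m0=Q.mean(0); w,V=np.linalg.eigh(np.cov(Q.T)); r=(Q-m0)@V[:,0]; Q=Q[np.abs(r)<6]
    nn=V[:,0]*np.sign(V[1,0]); print(n,'plate',len(Q),'mean',Q.mean(0).round(1),'n',nn.round(3),'ext',Q.min(0).round(),Q.max(0).round(),'yaw',np.degrees(np.arctan2(nn[1],nn[0])).round(1))
    t=np.array([nn[1],-nn[0],0]); s=Q@t; print(' mid along width', (np.percentile(s,1)+np.percentile(s,99))/2, 'width',np.percentile(s,99)-np.percentile(s,1),t.round(3))
    # base plate silver patch
    k=(np.abs(P[:,0]-475)<80)&(np.abs(P[:,1]+256)<80)&(np.abs(P[:,2]-20)<6); Q=P[k][:,:2].astype(np.float32); print(' base rect',cv2.minAreaRect(Q))
    # torch grey/blue/handle
    k=(np.abs(P[:,0]-545)<70)&(P[:,1]>230)&(P[:,1]<400)&(P[:,2]>60)&(P[:,2]<260)
    Q=P[k];q=C[k]; b=(q[:,2]>q[:,0]+40); r=(q[:,0]>q[:,2]+50); g=(~b)&(~r)&(q.sum(1)>200); d=(~b)&(~r)&(q.sum(1)<130)
    for nm,f in (('blue',b),('red',r),('grey',g),('dark',d)):
        if f.sum(): print(' ',nm,f.sum(),np.median(Q[f],0).round(1),np.percentile(Q[f],5,axis=0).round(),np.percentile(Q[f],95,axis=0).round())
    # holster base
    k=(np.abs(P[:,0]-545)<110)&(np.abs(P[:,1]-215)<120)&(np.abs(P[:,2]-12)<5)&(C.min(1)>120); Q=P[k][:,:2].astype(np.float32); print(' hbase',k.sum(),cv2.minAreaRect(Q))
E
python3 b.py
```

```text
torch [539.5 305.2 136.5] 3.4
tail [550.5 377.4 198.7] 7.9
nozzle [542.7 177.7  46. ] 7.6
mouth [541.7 262.7 109. ] 2.6
holster [544.2 217.3  14.9] 12.3
spot [ 469.8 -253.5  214.8] 9.6
platebase [ 467.5 -243.9   -5.7] 4.2
scene plate 364 mean [ 476.2 -253.1  206.8] n [-0.176  0.983 -0.048] ext [ 431. -265.  146.] [ 505. -241.  256.] yaw 100.1
 mid along width 416.81394089994615 width 69.62985697127561 [0.983 0.176 0.   ]
 base rect ((469.65203857421875, -257.5382995605469), (91.9945297241211, 90.29716491699219), 8.220038414001465)
  blue 208 [561.7 322.1 200.3] [541. 304. 181.] [574. 344. 223.]
  red 135 [566.6 238.4 114.2] [531. 231.  74.] [575. 256. 127.]
  grey 272 [560.1 279.1 152.4] [541. 253. 119.] [568. 304. 180.]
  dark 152 [567.2 335.3 131. ] [541. 247. 107.] [574. 371. 218.]
 hbase 520 ((549.5385131835938, 225.69384765625), (154.1360626220703, 102.64629364013672), 84.73639678955078)
side plate 459 mean [ 466.2 -251.6  204.4] n [-0.135  0.991 -0.027] ext [ 433. -263.  148.] [ 503. -245.  256.] yaw 97.7
 mid along width 428.99181612514053 width 67.64524254872703 [0.991 0.135 0.   ]
 base rect ((470.1650695800781, -255.13961791992188), (92.89971923828125, 92.29669189453125), 8.364195823669434)
  blue 163 [550.9 322.1 200.6] [536. 305. 185.] [569. 343. 225.]
  red 90 [545.6 238.6 118.5] [525. 231.  96.] [569. 250. 127.]
  grey 196 [547.1 276.9 156.2] [534. 251. 114.] [562. 331. 185.]
  dark 21 [547.1 250.2 134.7] [533. 246. 130.] [566. 339. 221.]
 hbase 385 ((546.4165649414062, 229.05709838867188), (152.56997680664062, 99.84139251708984), 87.0259017944336)
```

Bare plate: spot at about (469,-244.5,200), face normal at yaw 98.3°, so the torch origin has to end at about (433,3,200). Torch origin is now about (551,287,147), with the holster's x at yaw about -94°. I'll start the approach by rising and swinging over.

move_arm:
  series:
    - [[0, 0, 0], [20, -10, -40], 1]
    - [[0, 0, -0.05], [55, -40, -80], 1]
    - [[0, 0, -0.12], [90, -70, -115], 1]
    - [[0, 0, -0.2], [130, -100, -145], 1]
    - [[0, 0, -0.3], [170, -130, -170], 1]
    - [[0, 0, -0.4], [210, -160, -190], 1]
    - [[0, 0, -0.5], [245, -190, -206], 1]
    - [[0, 0, -0.6], [280, -220, -206], 1]
    - [[0, 0, -0.7], [320, -250, -206], 1]
    - [[0, 0, -0.7], [355, -277, -206], 1]

```text
clock: 2.6
ee_pos: [437.3, -268.1, 421.0]
tcp_rot: [2.752, 1.511, 0.001]
wrist_force: [0.0, -0.1, -0.9]
opening: 91.9
grasp_force: 0.0
```

```bash
cat > go.py <<'E'
from h import *
def frame(xdir,tilt_down,lean):
    """torch R from horizontal dir, deg nose down; tool R leaning back by lean about torch y (tool z=-torch z when 0)"""
    h=np.array([*xdir,0.])/np.linalg.norm(xdir); t=np.radians(tilt_down)
    x=h*np.cos(t)-np.array([0,0,np.sin(t)]); z=h*np.sin(t)+np.array([0,0,np.cos(t)]); y=np.cross(z,x)
    T=np.c_[x,y,z]
    # tool: y_t=torch y ; z_t=-z ; x_t = y×z = y×(-z) = -x
    tool=np.c_[-x,y,-z]@R.from_euler('y',lean,degrees=True).as_matrix()
    return T,tool
def delta(pos,Rt,s=None):
    s=s or arm.read_state(); R0=rot(s['tcp_rot'])
    return R.from_matrix(R0.T@Rt).as_rotvec().round(3), (R0.T@(np.array(pos)-s['ee_pos'])).round(1)
E
python3 - <<'E'
from go import *
s=arm.read_state(); print(s['clock'],np.round(s['qpos'],2),np.round(s['ee_pos']),rot(s['tcp_rot']).round(2).tolist())
for lean in (16,0,-16):
    T,t=frame((-.07,-.9975),46,lean); print(lean,'tool z',t[:,2].round(2))
T,t=frame((-.07,-.9975),46,0)
for lean in (16,-16):
    T,t=frame((-.07,-.9975),46,lean)
    g=np.array([551,287,147]); print(lean,t[:,2].round(2),delta(g+t[:,2]*(-130),t,s), (g+t[:,2]*(-130)).round())
import pickle
c=pickle.load(open('cs0.pkl','rb'))['scene'];m=c['range_z']>0;v,u=np.nonzero(m);P=pts(c,np.c_[u,v],c['range_z'][m])
k=(P[:,1]>420)&(P[:,2]>60)&(P[:,0]<750)&(P[:,0]>250); print(np.percentile(P[k],[1,50,99],axis=0).round())
E
```

```text
2.6 [ 0.81  0.11 -0.35  1.62  0.04  1.41 -0.12] [ 437. -268.  421.] [[0.54, 0.84, 0.0], [0.84, -0.54, -0.0], [-0.0, 0.0, -1.0]]
16 tool z [ 0.06  0.88 -0.47]
0 tool z [ 0.05  0.72 -0.69]
-16 tool z [ 0.04  0.5  -0.87]
16 [ 0.06  0.88 -0.47] (array([ 0.27 ,  1.06 , -0.446]), array([ 428.6, -147.6,  212.5])) [543. 172. 208.]
-16 [ 0.04  0.5  -0.87] (array([ 0.132,  0.514, -0.484]), array([ 472.4, -171.2,  160.9])) [546. 222. 260.]
[[ 277.  527.   65.]
 [ 466.  639.  180.]
 [ 710. 1366.  216.]]
```

move_arm:
  series:
    - [[0, 0, 0], [35, -12, 0], 1]
    - [[0, 0, -0.1], [80, -28, 0], 1]
    - [[0.02, 0.06, -0.15], [125, -45, 0], 1]
    - [[0.03, 0.12, -0.2], [170, -60, 0], 1]
    - [[0.05, 0.2, -0.25], [215, -78, 0], 1]
    - [[0.07, 0.27, -0.3], [260, -95, 0], 1]
    - [[0.09, 0.35, -0.35], [305, -110, 10], 1]
    - [[0.1, 0.4, -0.4], [350, -125, 20], 1]
    - [[0.12, 0.46, -0.44], [390, -140, 30], 1]
    - [[0.132, 0.514, -0.484], [430, -155, 40], 1]

```text
clock: 3.6
ee_pos: [537.4, 177.4, 379.8]
tcp_rot: [-1.999, -1.861, -0.539]
wrist_force: [1.0, 0.1, 0.7]
opening: 92.5
grasp_force: 0.0
```

```bash
python3 - <<'E'
from go import *
s=arm.read_state(); print(s['clock'],np.round(s['qpos'],2),np.round(s['ee_pos']),rot(s['tcp_rot']).round(2).tolist())
T,t=frame((-.07,-.9975),46,-16)
g=np.array([551,287,147]);print(delta(g+t[:,2]*(-130),t,s))
c=arm.camera('wrist');cv2.imwrite('pics/w1.png',c['frame'][:,:,::-1])
for q in ['torch','torch_tail','nozzle','holster','holster_mouth']:
    for d in arm.place_of('wrist',q)[:2]:
        u=np.array(d['xy']); i=np.clip(u.round().astype(int),0,[511,383]); z=c['range_z'][i[1],i[0]]
        print(q,round(d['confidence'],2),u.round(),pts(c,u,z).round().tolist())
E
```

```text
3.6 [ 0.5   0.22 -0.68  1.72 -0.41  1.15 -0.08] [537. 177. 380.] [[0.06, 1.0, 0.04], [0.86, -0.07, 0.5], [0.5, -0.0, -0.86]]
(array([-0.   , -0.003, -0.001]), array([-21.4,   5.9, 126.7]))
torch 0.73 [262. 232.] [[548.0, 212.0, 90.0]]
torch 0.7 [259. 183.] [[548.0, 279.0, 163.0]]
torch_tail 0.68 [257. 123.] [[550.0, 356.0, 210.0]]
nozzle 0.6 [258. 250.] [[539.0, 184.0, 40.0]]
holster 0.94 [260. 231.] [[546.0, 213.0, 94.0]]
holster 0.88 [133. 255.] [[477.0, 162.0, 432.0]]
holster_mouth 0.67 [260. 203.] [[548.0, 253.0, 136.0]]
holster_mouth 0.56 [109. 226.] [[280.0, 239.0, 98.0]]
```

View pics/w1.png

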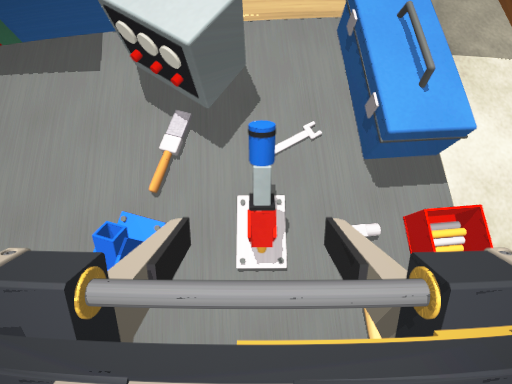

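The wrist view shows the torch in the red holster: canister (261,140), grey block (262,180), red sleeve (262,225), with the fingers either side of it. I'll go down to the pre-grasp pose.

move_arm:
  series:
    - [[0, 0, 0], [-5, 2, 15], 1]
    - [[0, 0, 0], [-10, 3, 35], 1]
    - [[0, 0, 0], [-15, 4, 60], 1]
    - [[0, 0, 0], [-20, 6, 85], 1]
    - [[0, 0, 0], [-21, 6, 105], 1]
    - [[0, 0, 0], [-21, 6, 115], 1]
    - [[0, 0, 0], [-21, 6, 120], 1]
    - [[0, 0, 0], [-21, 6, 120], 1]
    - [[0, 0, 0], [-21, 6, 120], 1]
    - [[0, 0, 0], [-21, 6, 120], 1]

```text
clock: 4.9
ee_pos: [546.6, 217.2, 266.5]
tcp_rot: [-2.002, -1.861, -0.538]
wrist_force: [-0.2, -0.1, -0.4]
opening: 91.6
grasp_force: 0.0
```

```bash
cat > m.py <<'E'
from go import *
from scipy.optimize import least_squares
s=arm.read_state(); print(s['clock'],np.round(s['qpos'],2),np.round(s['ee_pos']))
c=arm.camera('wrist');cv2.imwrite('pics/w2.png',c['frame'][:,:,::-1])
m=c['range_z']>0;v,u=np.nonzero(m);P=pts(c,np.c_[u,v],c['range_z'][m]);C=c['frame'][m].astype(int)
T,t=frame((-.07,-.9975),46,0); g=np.array([551,287,147]); L=(P-g)@T
k=(np.abs(L[:,1])<45)&(L[:,0]<60)&(L[:,0]>-120)&(L[:,2]>-25)&(L[:,2]<50)
L=L[k];C=C[k]; b=C[:,2]>C[:,0]+40; r=C[:,0]>C[:,2]+50; gr=~b&~r&(C.sum(1)>200); d=~b&~r&(C.sum(1)<130)
for n,f in (('blue',b),('red',r),('grey',gr),('dark',d)):
    if f.sum(): print(n,f.sum(),np.percentile(L[f],[2,50,98],axis=0).round(1).tolist())
# top plane of grey
Q=L[gr&(np.abs(L[:,1])<25)&(L[:,0]>-34)&(L[:,0]<34)]
for _ in range(4):
    a=np.linalg.lstsq(np.c_[Q[:,:2],np.ones(len(Q))],Q[:,2],rcond=None)[0]; e=Q[:,2]-np.c_[Q[:,:2],np.ones(len(Q))]@a; Q=Q[np.abs(e)<4]
print('plane z=ax+by+c',a.round(3),len(Q))
for lo in range(-90,40,15):
    q=L[(L[:,0]>lo)&(L[:,0]<lo+15)&(gr|b)&(np.abs(L[:,1])<25)&(L[:,2]>5)]
    if len(q)>5: print(lo,len(q),'y',np.percentile(q[:,1],[3,97]).round(1),'z',np.percentile(q[:,2],[50,95]).round(1))
E
python3 m.py
```

```text
4.9 [ 0.4   0.36 -0.68  1.84 -0.36  0.89 -0.1 ] [547. 217. 267.]
blue 2022 [[-94.0, -17.0, -10.8], [-65.6, 1.1, 13.6], [-35.6, 19.3, 17.6]]
red 329 [[45.6, -16.4, 14.7], [51.4, 1.9, 17.8], [59.6, 20.0, 19.3]]
grey 1430 [[-33.0, -12.8, -3.6], [-0.8, 2.0, 16.5], [36.1, 16.0, 17.9]]
dark 195 [[-85.9, -18.1, -18.3], [-81.9, 13.8, 9.8], [38.5, 21.9, 18.0]]
plane z=ax+by+c [-8.0000e-03 -7.0000e-03  1.6499e+01] 1317
-90 277 y [-15.6  17.2] z [14.6 17.3]
-75 502 y [-15.4  17.6] z [14.7 17.3]
-60 457 y [-14.9  17.8] z [14.9 17.3]
-45 419 y [-15.   17.1] z [15.5 17.5]
-30 314 y [-10.9  14.9] z [17.  17.9]
-15 300 y [-11.2  15.2] z [16.5 17.6]
0 273 y [-11.4  15.5] z [16.4 17.3]
15 260 y [-10.8  15.8] z [16.3 17.4]
30 127 y [-14.2  23.4] z [16.2 17.7]
```

```bash
python3 - <<'E'
from go import *
T,t=frame((-.07,-.9975),46,-16); g=np.array([551,287,147])+T@[0,2,-3.5]; print(g.round(1),T[:,0].round(3))
print(delta(g+t[:,2]*19,t))
# drawing direction (-torch x) in tool axes
print((t.T@(-T[:,0])).round(3))
E
```

```text
[553.2 289.4 144.6] [-0.049 -0.693 -0.719]
(array([ 0.001, -0.002, -0.003]), array([  1.6,   1.5, 160.7]))
[ 0.961  0.    -0.276]
```

move_arm:
  series:
    - [[0, 0, 0], [1.6, 1.5, 15], 1]
    - [[0, 0, 0], [1.6, 1.5, 40], 1]
    - [[0, 0, 0], [1.6, 1.5, 70], 1]
    - [[0, 0, 0], [1.6, 1.5, 100], 1]
    - [[0, 0, 0], [1.6, 1.5, 125], 1]
    - [[0, 0, 0], [1.6, 1.5, 143], 1]
    - [[0, 0, 0], [1.6, 1.5, 153], 1]
    - [[0, 0, 0], [1.6, 1.5, 158], 1]
    - [[0, 0, 0], [1.6, 1.5, 161], 1]
    - [[0, 0, 0], [1.6, 1.5, 161], 1]

```text
clock: 5.95
ee_pos: [553.5, 299.2, 127.5]
tcp_rot: [-2.002, -1.861, -0.537]
wrist_force: [0.1, -0.5, -0.5]
opening: 92.1
grasp_force: 0.0
```

```bash
python3 - <<'E'
from go import *
T,t=frame((-.07,-.9975),46,-16); g=np.array([553.2,289.4,144.6])
print(delta(g+t[:,2]*19,t)); s=arm.read_state(); print(np.round(s['qpos'],2),s['wrist_force'],s['moment'])
E
```

```text
(array([ 0.   , -0.002, -0.003]), array([ 0.1,  0.4, -0.7]))
[ 0.18  0.59 -0.63  1.9  -0.28  0.56 -0.17] [ 0.08303439 -0.51936669 -0.51688584] [-0.46143677 -0.05201943 -0.02238199]
```

Well aligned. Now I'll close the jaws.

move_arm:
  series:
    - [[0, 0, 0], [0, 0, 0], 0.3]
    - [[0, 0, 0], [0, 0, 0], 0]
    - [[0, 0, 0], [0, 0, 0], -0.2]
    - [[0, 0, 0], [0, 0, 0], -0.4]
    - [[0, 0, 0], [0, 0, 0], -1]
    - [[0, 0, 0], [0, 0, 0], -1]
    - [[0, 0, 0], [0, 0, 0], -1]
    - [[0, 0, 0], [0, 0, 0], -1]
    - [[0, 0, 0], [0, 0, 0], -1]
    - [[0, 0, 0], [0, 0, 0], -1]

```text
clock: 6.95
ee_pos: [553.2, 299.3, 127.1]
tcp_rot: [-2.001, -1.861, -0.536]
wrist_force: [0.1, 0.4, -1.5]
opening: 27.6
grasp_force: 30.0
```

move_arm:
  series:
    - [[0, 0, 0], [1, 0, -0.4], -1]
    - [[0, 0, 0], [3, 0, -1.1], -1]
    - [[0, 0, 0], [5, 0, -1.8], -1]
    - [[0, 0, 0], [8, 0, -2.9], -1]
    - [[0, 0, 0], [12, 0, -4.4], -1]
    - [[0, 0, 0], [16, 0, -5.8], -1]
    - [[0, 0, 0], [20, 0, -7.3], -1]
    - [[0, 0, 0], [24, 0, -8.7], -1]
    - [[0, 0, 0], [28, 0, -10.2], -1]
    - [[0, 0, 0], [28, 0, -10.2], -1]

```text
clock: 7.95
ee_pos: [554.6, 319.2, 150.8]
tcp_rot: [-2.0, -1.862, -0.538]
wrist_force: [0.1, -0.2, -5.2]
opening: 28.2
grasp_force: 30.0
```

Force equals the torch weight only (5 N), so nothing is jamming. I'll draw another 110 mm.

move_arm:
  series:
    - [[0, 0, 0], [5, 0, -1.8], -1]
    - [[0, 0, 0], [14, 0, -5.1], -1]
    - [[0, 0, 0], [26, 0, -9.5], -1]
    - [[0, 0, 0], [40, 0, -14.6], -1]
    - [[0, 0, 0], [54, 0, -19.7], -1]
    - [[0, 0, 0], [68, 0, -24.8], -1]
    - [[0, 0, 0], [82, 0, -29.9], -1]
    - [[0, 0, 0], [94, 0, -34.2], -1]
    - [[0, 0, 0], [103, 0, -37.5], -1]
    - [[0, 0, 0], [108, 0, -39.3], -1]

```text
clock: 8.95
ee_pos: [559.9, 392.9, 239.1]
tcp_rot: [-2.0, -1.862, -0.537]
wrist_force: [-0.3, 0.0, -4.4]
opening: 27.8
grasp_force: 30.0
```

```bash
cat > k.py <<'E'
from go import *
s=arm.read_state(); print(s['clock'],np.round(s['qpos'],2),np.round(s['ee_pos']),np.round(s['wrist_force'],1))
# torch in hand
T,t=frame((-.07,-.9975),46,-16); rel=t.T@T; 
sp=np.array([469,-244.5,200]); n=np.array([-.144,.990,0]);n/=np.linalg.norm(n)
Tf,tf=frame(-n[:2],0,-16); o=sp+250*n
print('final tool z',tf[:,2].round(2),'pos',(o+19*tf[:,2]).round(), delta(o+19*tf[:,2],tf,s))
R0=rot(s['tcp_rot']); print('torch now',(np.array(s['ee_pos'])-19*R0[:,2]).round(),(R0@rel)[:,0].round(2))
for d in ([0,0,80],[0,0,150],[0,-100,150]): print(d,(R0.T@d).round(1))
E
python3 k.py
```

```text
8.95 [ 0.01  0.47 -0.6   1.73 -0.26  0.73 -0.4 ] [560. 393. 239.] [-0.3  0.  -4.4]
final tool z [ 0.04 -0.27 -0.96] pos [434.  -2. 182.] (array([ 0.026, -0.802, -0.22 ]), array([-377.6,  -97.6, -152.6]))
torch now [559. 383. 256.] [-0.05 -0.69 -0.72]
[0, 0, 80] [ 40.1  -0.1 -69.2]
[0, 0, 150] [  75.3   -0.2 -129.7]
[0, -100, 150] [ -11.     7.  -179.8]
```

move_arm:
  series:
    - [[0, 0, 0], [10, 0, -18], -1]
    - [[0, 0, 0], [25, 0, -43], -1]
    - [[0, -0.03, -0.01], [40, 0, -69], -1]
    - [[0, -0.1, -0.03], [52, 0, -90], -1]
    - [[0, -0.2, -0.06], [60, 0, -104], -1]
    - [[0.01, -0.3, -0.08], [66, 0, -114], -1]
    - [[0.01, -0.4, -0.11], [70, 0, -121], -1]
    - [[0.01, -0.5, -0.14], [73, 0, -126], -1]
    - [[0.02, -0.57, -0.16], [75, 0, -130], -1]
    - [[0.02, -0.6, -0.17], [75, 0, -130], -1]

```text
clock: 9.95
ee_pos: [559.4, 393.9, 387.9]
tcp_rot: [2.064, 2.277, -0.062]
wrist_force: [-0.0, -0.0, -5.1]
opening: 27.7
grasp_force: 30.0
```

```bash
python3 k.py
```

```text
9.95 [-0.42  0.49 -0.45  1.23  0.27  1.51 -0.75] [559. 394. 388.] [-0.  -0.  -5.1]
final tool z [ 0.04 -0.27 -0.96] pos [434.  -2. 182.] (array([ 0.007, -0.202, -0.048]), array([-365.1, -167.1,  232.5]))
torch now [559. 395. 407.] [ 0.1  -0.97 -0.2 ]
[0, 0, 80] [ -6.2   1.2 -79.8]
[0, 0, 150] [ -11.6    2.3 -149.5]
[0, -100, 150] [-110.8   -7.5 -142. ]
```

move_arm:
  series:
    - [[0, -0.03, 0], [-20, -9, 0], -1]
    - [[0, -0.06, -0.01], [-50, -24, 0], -1]
    - [[0, -0.09, -0.02], [-85, -40, 0], -1]
    - [[0, -0.12, -0.03], [-120, -56, 5], -1]
    - [[0, -0.15, -0.03], [-155, -73, 15], -1]
    - [[0, -0.17, -0.04], [-190, -90, 30], -1]
    - [[0.01, -0.19, -0.04], [-225, -106, 50], -1]
    - [[0.01, -0.2, -0.05], [-260, -122, 70], -1]
    - [[0.01, -0.2, -0.05], [-290, -138, 90], -1]
    - [[0.01, -0.2, -0.05], [-310, -150, 100], -1]

```text
clock: 10.95
ee_pos: [440.3, 59.0, 308.2]
tcp_rot: [1.918, 2.206, -0.273]
wrist_force: [0.5, -0.1, -5.4]
opening: 27.9
grasp_force: 30.0
```

```bash
python3 k.py
```

```text
10.95 [-0.07  0.07 -0.35  1.94  0.31  1.23 -0.4 ] [440.  59. 308.] [ 0.5 -0.1 -5.4]
final tool z [ 0.04 -0.27 -0.96] pos [434.  -2. 182.] (array([-0.006, -0.002, -0.004]), array([-22.9, -14.4, 138. ]))
torch now [440.  64. 326.] [ 0.14 -0.99 -0.  ]
[0, 0, 80] [-21.9  -0.4 -76.9]
[0, 0, 150] [ -41.1   -0.7 -144.3]
[0, -100, 150] [-136.3  -14.5 -117.1]
```

move_arm:
  series:
    - [[0, 0, 0], [1, -1, 8], -1]
    - [[0, 0, 0], [3, -3, 25], -1]
    - [[0, 0, 0], [5, -5, 45], -1]
    - [[0, 0, 0], [8, -7, 65], -1]
    - [[0, 0, 0], [10, -9, 85], -1]
    - [[0, 0, 0], [12, -11, 103], -1]
    - [[0, 0, 0], [14, -13, 116], -1]
    - [[0, 0, 0], [15, -14, 124], -1]
    - [[0, 0, 0], [15.5, -14.4, 127], -1]
    - [[0, 0, 0], [15.5, -14.4, 127], -1]

```text
clock: 11.95
ee_pos: [430.9, 40.5, 183.8]
tcp_rot: [1.913, 2.208, -0.269]
wrist_force: [-0.4, -0.5, -5.2]
opening: 27.8
grasp_force: 30.0
```

```bash
cat > v.py <<'E'
from go import *
from b import tri
import sys
s=arm.read_state();R0=rot(s['tcp_rot'])
T,t=frame((-.07,-.9975),46,-16); rel=t.T@T
Tn=R0@rel; o=np.array(s['ee_pos'])-19*R0[:,2]; tip=o+150*Tn[:,0]
print('model torch',o.round(),'x',Tn[:,0].round(3),'z',Tn[:,2].round(3),'tip',tip.round(1))
cs={}
pk={}
for n in ('scene','side','wrist'):
    c=arm.camera(n); cs[n]=c; cv2.imwrite(f'pics/{n}_{sys.argv[1]}.png',c['frame'][:,:,::-1])
    print(n,'model px tip',proj(c,tip).round(),'tail',proj(c,o-95*Tn[:,0]).round(),'spot',proj(c,[469,-244.5,200]).round())
    for q in ('nozzle','torch_tail','torch','plate_bare_spot'):
        r=arm.place_of(n,q); print('  ',q,[(round(d['confidence'],2),np.round(d['xy']).tolist()) for d in r[:2]])
    m=c['range_z']>0;v,u=np.nonzero(m);P=pts(c,np.c_[u,v],c['range_z'][m]);C=c['frame'][m].astype(int)
    L=(P-o)@Tn
    C3=C
    for nm,lo,hi in (('nozzle',125,155),('barrel',46,122),('block',-34,34),('can',-94,-36)):
        k=(L[:,0]>lo)&(L[:,0]<hi)&(np.abs(L[:,1])<32)&(np.abs(L[:,2])<32)
        if nm=='block': k&=(C.min(1)>90)
        if k.sum()>8: print('   ',nm,k.sum(),np.percentile(L[k],[3,50,97],axis=0).round(1).tolist())
    # plate
    k=(np.abs(P[:,0]-469)<60)&(np.abs(P[:,1]+248)<30)&(P[:,2]>145)&(P[:,2]<256)
    if k.sum()>50:
        Q=P[k]
        for _ in range(3):
            w,V=np.linalg.eigh(np.cov(Q.T)); Q=Q[np.abs((Q-Q.mean(0))@V[:,0])<5]
        print('   plate',len(Q),Q.mean(0).round(1),(V[:,0]*np.sign(V[1,0])).round(3))
E
sed -i 's/^cs=pickle/if __name__!="__main__": raise SystemExit\ncs=pickle/' b.py; sed -i '/from b import/d' v.py
python3 v.py 3
python3 - <<'E'
import cv2,numpy as np
a=cv2.imread('pics/scene_3.png')[100:330,110:360];b=cv2.imread('pics/wrist_3.png')
cv2.imwrite('pics/c3.png',np.hstack([cv2.resize(a,(400,368)),cv2.resize(b,(400,368))]))
E
```

```text
model torch [430.  46. 202.] x [ 0.142 -0.99  -0.002] z [ 0.002 -0.002  1.   ] tip [ 451.6 -102.8  201.8]
scene model px tip [[208. 185.]] tail [[257. 135.]] spot [[174. 218.]]
   nozzle [(0.68, [206.0, 184.0])]
   torch_tail [(0.85, [261.0, 133.0]), (0.34, [222.0, 287.0])]
   torch [(0.6, [240.0, 149.0]), (0.22, [348.0, 160.0])]
   plate_bare_spot [(0.85, [169.0, 219.0])]
    nozzle 71 [[126.5, -8.3, -3.0], [138.9, 2.3, 8.8], [151.5, 9.0, 14.9]]
    barrel 260 [[49.4, -12.4, -7.1], [85.6, 5.4, 13.4], [120.2, 12.8, 17.6]]
    block 152 [[-26.1, -25.8, -4.0], [7.3, -0.7, 20.7], [29.7, 27.1, 27.0]]
    can 29 [[-79.4, 9.5, -4.1], [-49.7, 16.5, 4.6], [-36.8, 18.4, 15.1]]
   plate 334 [ 476.5 -253.   208.8] [-0.173  0.984 -0.051]
side model px tip [[229. 212.]] tail [[201. 153.]] spot [[247. 255.]]
   nozzle [(0.76, [229.0, 210.0])]
   torch_tail [(0.69, [200.0, 150.0])]
   torch [(0.67, [208.0, 170.0])]
   plate_bare_spot [(0.83, [251.0, 257.0])]
    nozzle 67 [[126.1, -10.4, -1.8], [137.6, -2.1, 10.3], [147.2, 8.0, 15.3]]
    barrel 224 [[49.8, -13.6, -1.4], [86.7, -2.8, 15.6], [119.8, 11.7, 18.9]]
    block 201 [[-31.3, -27.8, -6.2], [3.2, -1.2, 23.3], [28.3, 25.5, 29.1]]
    can 60 [[-84.3, -8.2, 11.6], [-52.2, 5.0, 21.6], [-37.9, 16.7, 26.0]]
   plate 422 [ 465.7 -251.5  207.4] [-0.131  0.991 -0.034]
wrist model px tip [[257. 367.]] tail [[257.  74.]] spot [[255. 423.]]
   nozzle []
   torch_tail [(0.91, [257.0, 71.0])]
   torch []
   plate_bare_spot []
    barrel 752 [[56.8, -12.0, 12.5], [68.6, -0.3, 13.5], [81.0, 11.8, 14.3]]
    block 4772 [[-32.9, -26.2, -10.0], [-14.6, -0.2, 20.4], [7.0, 25.8, 28.1]]
    can 10432 [[-92.8, -17.8, 8.9], [-70.7, -0.5, 18.6], [-38.9, 16.9, 21.3]]
```

View pics/c3.png

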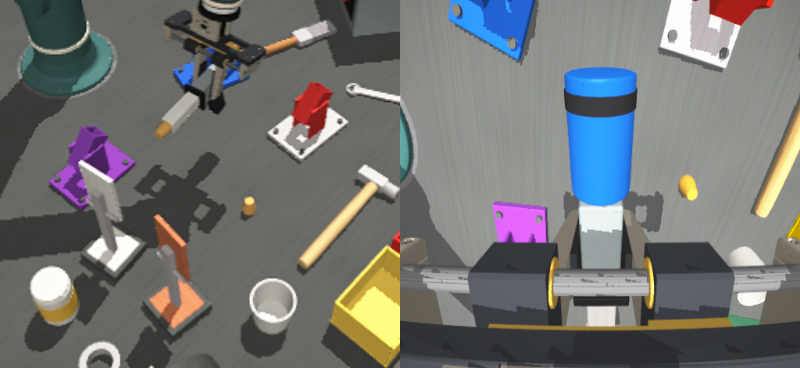

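The torch is level, in front of the bare plate (left pane: nozzle at (163,130), plate at (100,190)), about 140 mm away and held cleanly. Now the last 40 mm, slowly.

move_arm:
  series:
    - [[0, 0, 0], [-3, -0.5, 1], -1]
    - [[0, 0, 0], [-9, -1, 3], -1]
    - [[0, 0, 0], [-17, -1.5, 5.7], -1]
    - [[0, 0, 0], [-25, -2, 8.4], -1]
    - [[0, 0, 0], [-32, -2.5, 10.7], -1]
    - [[0, 0, 0], [-37, -3, 12.4], -1]
    - [[0, 0, 0], [-40, -3, 13.4], -1]
    - [[0, 0, 0], [-40.5, -3, 13.5], -1]
    - [[0, 0, 0], [-40.5, -3, 13.5], -1]
    - [[0, 0, 0], [-40.5, -3, 13.5], -1]

```text
clock: 13.7
ee_pos: [433.8, -2.0, 181.8]
tcp_rot: [1.912, 2.209, -0.27]
wrist_force: [0.9, 0.4, -6.2]
opening: 27.7
grasp_force: 30.0
```

```bash
python3 v.py 4 | grep -v "torch'"; python3 k.py
python3 - <<'E'
import cv2,numpy as np
a=cv2.imread('pics/scene_4.png')[100:330,110:360];b=cv2.imread('pics/side_4.png')[120:320,130:350]
cv2.imwrite('pics/c4.png',np.hstack([cv2.resize(a,(400,368)),cv2.resize(b,(400,368))]))
E
```

```text
model torch [433.   3. 200.] x [ 0.143 -0.99  -0.002] z [ 0.003 -0.001  1.   ] tip [ 454.6 -145.3  199.9]
scene model px tip [[198. 194.]] tail [[248. 143.]] spot [[174. 218.]]
   nozzle [(0.71, [196.0, 195.0]), (0.26, [268.0, 230.0])]
   torch_tail [(0.9, [251.0, 142.0]), (0.68, [188.0, 256.0])]
   torch [(0.62, [230.0, 158.0])]
   plate_bare_spot [(0.58, [172.0, 217.0])]
    nozzle 73 [[126.4, -8.2, -3.4], [139.4, 2.1, 8.3], [150.4, 10.3, 14.0]]
    barrel 280 [[49.0, -12.8, -8.2], [86.3, 5.7, 13.3], [120.7, 12.5, 17.4]]
    block 161 [[-24.8, -25.9, -4.9], [7.7, -1.3, 21.2], [30.7, 26.3, 28.0]]
    can 27 [[-73.5, 13.7, -4.6], [-46.9, 16.6, 5.4], [-36.6, 18.7, 13.3]]
   plate 329 [ 476.8 -253.   207.6] [-0.17   0.985 -0.043]
side model px tip [[233. 225.]] tail [[204. 163.]] spot [[247. 255.]]
   nozzle [(0.79, [230.0, 223.0])]
   torch_tail [(0.59, [206.0, 160.0]), (0.33, [239.0, 164.0])]
   torch [(0.96, [212.0, 180.0])]
   plate_bare_spot [(0.95, [250.0, 255.0])]
    nozzle 68 [[126.0, -10.6, -1.4], [136.9, -1.4, 9.8], [147.2, 7.4, 15.4]]
    barrel 237 [[49.5, -14.0, -2.3], [8
[... 327 characters left out ...]
 [(0.69, [447.0, 252.0])]
   torch_tail [(0.58, [254.0, 74.0])]
   torch [(0.59, [254.0, 244.0])]
   plate_bare_spot []
    barrel 753 [[57.0, -12.0, 12.4], [68.7, -0.3, 13.4], [81.0, 11.8, 14.2]]
    block 4790 [[-32.9, -26.1, -10.2], [-14.6, -0.2, 20.3], [7.3, 25.7, 28.1]]
    can 10481 [[-92.9, -17.7, 8.8], [-70.8, -0.4, 18.5], [-38.9, 17.0, 21.1]]
14.45 [-0.01  0.18 -0.3   2.14  0.41  0.92 -0.43] [434.  -2. 182.] [-0.1 -0.1 -5.3]
final tool z [ 0.04 -0.27 -0.96] pos [434.  -2. 182.] (array([-0.003, -0.002, -0.001]), array([0.1, 0. , 0.1]))
torch now [433.   3. 200.] [ 0.14 -0.99 -0.  ]
[0, 0, 80] [-21.9  -0.2 -76.9]
[0, 0, 150] [ -41.1   -0.4 -144.3]
[0, -100, 150] [-136.3  -14.6 -117.1]
```

View pics/c4.png

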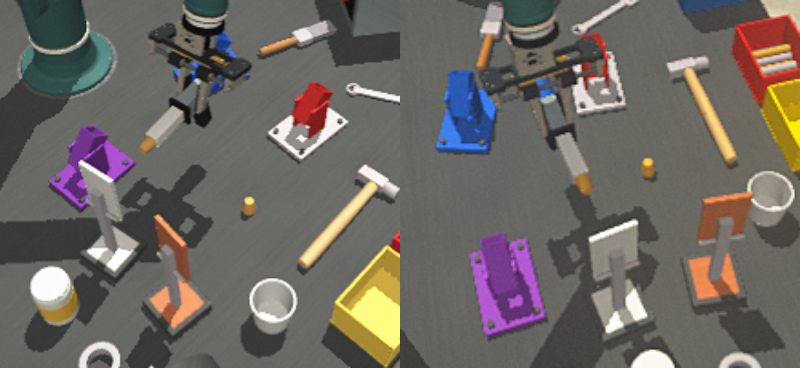

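The nozzle (left pane (148,145), right pane (585,185)) points square at the bare plate from about 100 mm. The arm is steady, nothing is near it, and the other things are where they were. I'll hand it in.

```bash
python3 -c "
from bench import arm
s=arm.read_state();print(s['clock'],abs(s['joint_velocities']).max() if hasattr(s['joint_velocities'],'max') else s['joint_velocities'],s['grasp_force']);print(arm.sign_off())"
```

```text
14.45 0.0023763563611918985 29.972022771835327
the job is handed in; nothing more can be done
None
```

The job is handed in at 14.5 s: the arm is holding the torch steady and level, handle underneath, with the nozzle about 100 mm from the centre of the bare silver plate and square to it by my measurements; both plates and the other things were left untouched.

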